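# Settle a three-ball stage top into its spring-mounted seats

## Task

Pick the stage top up by its bar handle and settle its three ball feet fully home in the cone, groove and flat seats of the spring-mounted seat plate. The plate has been run somewhere along its slide, so feel for the seats if you must; then bed the feet by pushing the settled stage top down about 4 mm against the springs for a good half second, let go and leave it level in its seats. Push gently, never so hard that the springs come near their stop, and leave the brush and the tin where they are.

Things in the scene. Friction and masses are not known exactly. Their poses are not given: they have to be found in the camera images.
- base: Grey fixed base, 150 along x, 200 mm along y: a bed with two cheeks 30 mm high along its +x and -x sides and a small black adjusting screw sticking out of its -y end to 113 mm. Origin: centre of its underside on the bench, z up. In it lies a bright seat plate (130 along x, 138 along y, 16 mm thick) on springs, turned exactly as the base; its three seats are dark steel inserts.
- plate_mid (a point): Point fixed to the base, 38 mm above its origin, level with the seat plate's top face at rest. The seat set's origin S has this height but is NOT here: the plate has been slid to an unreported S at y = -6 to +44 mm, x within 1 mm of 0, in the base frame. The flat face extends 84 mm to -y and 54 mm to +y of S. The stage top, when home, has its origin over S and its axes along the base's.
- seat_plate (a joint): How far the seat plate is pushed down on its springs, m: 0 at rest, positive down, stop at 0.010. It stays at 0 up to a load of 2.5 N, then yields 1 mm for each further 1.5 N (10 N at 5 mm); the stage top's own weight sinks it 0 to 1.5 mm. It moves only vertically; sideways it is firm.
- stage_top: Loose aluminium T-shaped plate, 0.35 kg (crossbar 120 x 30 mm along x, stem to y = +52 mm), top 26 mm above the bottom of its three 12 mm polished steel ball feet. In its middle an upright bar handle, 44 mm along x, 18 mm thick along y, from 26 to 74 mm up. Origin: handle's mid line, level with the feet's bottom; z up. Starts standing on the bench on either side of the brush.
- foot_cone (a point): Bottom of the ball foot for the cone, at (-45, -18, 0) mm in the stage top's frame. The cone hollow lies at the same x, y from S: 12 mm wide at the mouth, walls 60 degrees steep. A foot drops 4.4 mm from the plate's face into its seat, and begins to only within 6 mm of the middle. Home: 33.6 mm above the bench, less what the springs yield.
- foot_groove (a point): Bottom of the ball foot for the V groove, at (+45, -18, 0) mm in the stage top's frame. The groove lies at the same x, y from S, runs along x for 30 mm, and is 12 mm wide with walls 60 degrees steep. Same drop and home height as the cone foot.
- foot_flat (a point): Bottom of the ball foot for the flat seat, at (0, +37, 0) mm in the stage top's frame (end of the T's stem). The flat seat is a square pocket, 24 x 24 mm and 4.4 mm deep, at the same x, y from S. Same home height.
- flat_brush: Loose flat paint brush, 206 mm long, 38 mm wide, 13 mm thick, lying on the bench between base and stage top, pointing away from the robot; a bystander. Origin: middle of its underside, long axis y.
- tin: Loose round aluminium sample tin, 67 mm across, 44 mm high, behind the brush; a bystander. Origin: centre of its underside.
There are look-alikes about, which are no part of the job. There is more than one size of the stage_top; the one meant has the size given above.

How it is judged:
On the way:
1. the three feet are in their seats and the stage top is pushed down so that the seat plate sinks between 2 and 6 mm (aim for 4), for 0.3 s (value of joint seat_plate between 0.002 and 0.006 m and z of foot_cone in the frame of base between 0.026 and 0.0316 m and z of foot_groove in the frame of base between 0.026 and 0.0316 m and z of foot_flat in the frame of base between 0.026 and 0.0316 m), for 0.3 s.
At the end, for the whole second after the job is handed in: The stage top stands released, still and level (0.02 rad), all three feet in their seats: each foot bottom 30.5 to 35 mm above the bench, its origin within 4 mm of the base middle in x and at -9 to +47 mm in y (base frame), seat plate sunk less than 2.5 mm (z of foot_cone in the frame of base between 0.0305 and 0.035 m and z of foot_groove in the frame of base between 0.0305 and 0.035 m and z of foot_flat in the frame of base between 0.0305 and 0.035 m and x of stage_top in the frame of base between -0.004 and 0.004 m and y of stage_top in the frame of base between -0.009 and 0.047 m and angle between stage_top's own z axis and vertical below 0.02 rad and linear speed of stage_top below 0.01 m/s and value of joint seat_plate below 0.0025 m); the robot touches nothing.
It fails at once if the seat plate is pushed down more than 8 mm, near its stop (about 14 N) (value of joint seat_plate above 0.008 m).
It fails at once if the brush is moved more than 30 mm (distance of flat_brush from where it was at the start of the episode above 0.03 m).
It fails at once if the tin is moved more than 30 mm (distance of tin from where it was at the start of the episode above 0.03 m).
It also fails if it takes over 61 s, if anything falls off the work surface, if the arm or the gripper's body presses on something with over 40 N, if the wrist force passes 120 N, or if a joint passes its speed limit or range.

## Robot

A 7-joint arm with a two-finger parallel gripper is mounted at the origin on a cart in front of the work surface, level with it; the furniture and walls round the work are solid. World frame = base frame: x ahead of the robot, y to its left, z up, the work surface at z = 0. Lengths are in m, angles in rad, forces in N, time in s.
With the tool pointing down it reaches from about 0.425 to 0.925 m from the base axis. Payload 6.8 kg.
Tool frame: the origin (TCP) lies at the very end of the fingers, on their centre line; the grasp point (between the pads) lies 19 mm behind it (r.tcp_to_grasp is the distance from the TCP to the grasp point, in m); z points along the fingers, y is the line along which they close (so a half turn about z gives the same grasp; the last joint's range is limited). The gripper opens to 85 mm and grips with 20 to 120 N. Pads are 22 mm wide; open, the fingers measure 114 mm over their backs; the gripper's body (76 mm by 85 mm) begins 54 mm behind the grasp point. The pads swing forward as they close: fully open they stand 13 mm farther back than shut.
Start: joints at [-1.391, 0.477, 0.022, 1.555, -0.011, 1.109, -0.083], TCP at [0.192, 0.647, 0.231] pointing down, gripper open.
Joint ranges: [-2.96, 2.96], [-0.34, 2.1], [-1.41, 1.46], [0.24, 2.44], [-1.37, 4.51], [0.17, 1.92], [-2.96, 2.96]. Speed limits (rad/s): [2.39, 2.39, 3.14, 3.14, 3.14, 3.14, 3.14].

## Interface

Orientations are given as a rotation vector (axis times angle).
In Python, from bench import r gives the robot as it stands.
- The arm moves only by the tool step_arm, never from a script. Its argument "moves" is a list of rows, each a list of 7 numbers: the shift along the tool's x, y, z in mm, then the turn, a rotation vector about the tool's x, y, z in rad, then the finger opening in mm, from 0 to 85.4. A call has 1 to 8 rows; each row is the pose to reach, as a shift and turn from the pose commanded when the call began, along the tool's axes at that moment; what a row does not reach only later rows make up. A row lasts 1/10 s, in which the tool goes at most 50 mm and 8.59 degrees, less where a joint would pass 70% of its speed; a pose out of reach is approached as far as the arm can. A call with a gripper value outside its range is refused whole. The fingers move at their own pace and stop on an object; "grip_force" is the grip in N (left out, the last holds). Time passes only in rows, so rows that repeat a pose let the fingers close. It gives the time, the measured TCP pose, the force, the opening and the grip force at its end, in the units of the state.
- r.get_obs(): the state, without advancing time (a new reading comes with each control period).
- r.grab_frame(name): name is "side" or "top"; returns a dict with "image" (400x640x3 uint8, red, green, blue), "depth" (400x640 float32, m along the optical axis (not along the pixel's ray), 0 where there is no reading), "mtx" (3x3 intrinsics, pixels), "k1" (the pictures are not rectified: a ray, as slopes to the right and down, at radius r is drawn at 1 + k1 r^2 times it, then the intrinsics apply), "rvec" (rotation vector, rad) and "tvec" (3), from world to camera coordinates, as OpenCV has them. Camera axes: x right, y down, z forward; pixel columns grow to the right and rows downward; lengths in m; the calibration is good to about 2 mm. A picture is of the moment at which its call begins.
- r.hand_in(): hands the job in; it is judged then, once.
The state is a dict: "clock": time; "joints": joint angles; "qvel": joint speeds; "tau": joint torques, N m; "tcp_pos": TCP position; "orientation": TCP orientation; "contact_force": force on the tool from outside, world axes, zero at the start; "moment": the same for the moment, N m; "grip_width": finger opening in m; "gripper_force": force on a finger pad.
Only numpy, scipy, OpenCV 4.12 (cv2) and the standard library are available. Lean on these libraries where they do the work, as an engineer would, in place of code of your own. Each camera call takes 0.05 s, during which the arm holds its last target. There are 200 camera calls.

## Working session

There is one attempt and no reset: what is moved stays moved. The work goes in short steps, Python scripts to look and compute and a tool call to move; the robot and the scene stay as the last step left them, time stands still between calls to the robot, and variables do not carry over. Pictures are saved under pics/ and viewed, at most 10 in all, crops included, and the job is handed in when it is done.

Besides the shell and the picture viewer there is one more tool, called after "Call:" as name([rows], argument=value, ...), one row to a line, values as JSON. step_arm: Moves the arm, as the interface text tells. Its arguments: {"type":"object","properties":{"moves":{"type":"array","items":{"type":"array","items":{"type":"number"}}},"grip_force":{"type":"number"}},"required":["moves"]}

```bash
mkdir -p pics
cat > h.py <<'E'
import numpy as np,cv2,pickle
from bench import r
def grab(n,tag):
    f=r.grab_frame(n); pickle.dump(f,open(f'pics/{tag}.pkl','wb')); cv2.imwrite(f'pics/{tag}.png',f['image'][...,::-1]); return f
def load(tag): return pickle.load(open(f'pics/{tag}.pkl','rb'))
def slopes(f,uv):
    K=f['mtx'];p=(np.atleast_2d(np.array(uv,float))-[K[0,2],K[1,2]])/[K[0,0],K[1,1]]
    s=p.copy()
    for _ in range(20): s=p/(1+f['k1']*(s**2).sum(1,keepdims=True))
    return s
def ray(f,uv):
    R=cv2.Rodrigues(np.array(f['rvec'],float))[0];t=np.array(f['tvec'],float).ravel()
    s=slopes(f,uv);d=np.c_[s,np.ones(len(s))]
    return -R.T@t, d@R
def onz(f,uv,z):
    c,d=ray(f,uv); return c+d*((z-c[2])/d[:,2])[:,None]
def bydepth(f,uv):
    c,d=ray(f,uv); u=np.atleast_2d(uv).astype(int); return c+d*f['depth'][u[:,1],u[:,0]][:,None]
def cloud(f):
    v,u=np.mgrid[0:400,0:640]; uv=np.c_[u.ravel(),v.ravel()]
    return bydepth(f,uv).reshape(400,640,3)
E
python3 - <<'E'
from h import *
for n in('top','side'):
    f=grab(n,n+'0'); c,_=ray(f,[[320,200]]); print(n,c,f['k1'],f['mtx'][0])
print(r.get_obs())
E
```

```text
top [0.43954327 0.0271039  0.9997577 ] -0.11833704383052059 [481.15526686   0.         320.39230374]
side [ 0.37141957 -0.64109258  0.58909085] -0.10716813237148214 [409.50637282   0.         323.6570134 ]
{'clock': 0.1, 'joints': array([-1.39107915,  0.4777166 ,  0.02232909,  1.5563568 , -0.01147692,
        1.1093103 , -0.08310231]), 'qvel': array([-0.00126452, -0.00132453,  0.00074539, -0.00379684, -0.00102698,
        0.00059562,  0.00112965]), 'tau': array([ 4.89475337e-03, -5.97756886e+01,  1.61404878e+00, -2.81953257e+01,
        1.28461319e-02,  4.93701562e-03, -1.57312081e-05]), 'tcp_pos': array([0.19146153, 0.64671316, 0.23042147]), 'orientation': array([-4.50466071e-01, -3.10902347e+00,  2.60700375e-03]), 'contact_force': array([-0.0802639 , -0.52530672,  0.72030397]), 'moment': array([ 0.00077943, -0.02652566, -0.00368071]), 'gripper_force': 0.0, 'grip_width': 0.08526088371222136}
```

View pics/top0.png

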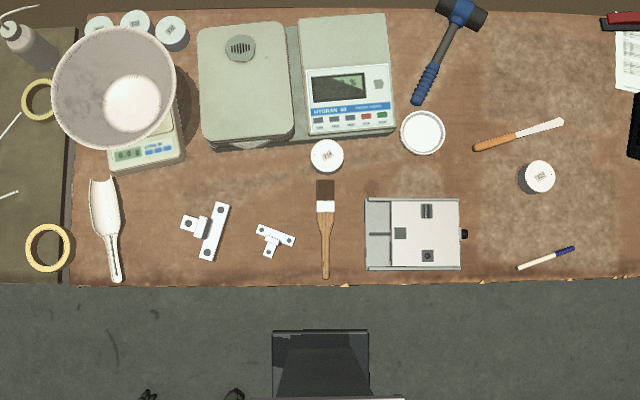

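View pics/side0.png

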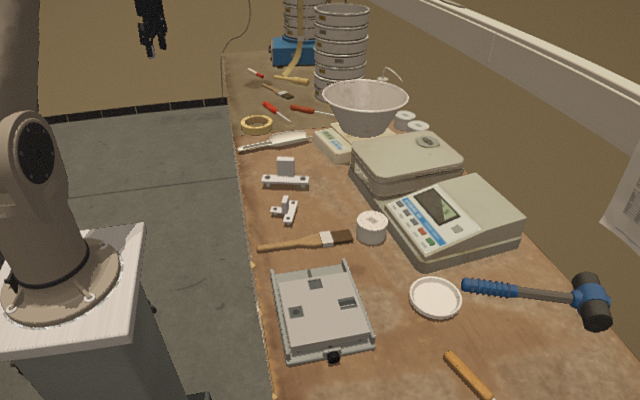

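The top view shows the base at about (412,234) with its screw to the right (-y). The dark inserts are at (427,210), (427,256) and (400,233). The large T is at about (208,230) with its stem to the left, and the small look-alike is at (275,240). The brush is at (325,230) and the tin at (327,155). I'll measure these next.

```bash
cat > m.py <<'E'
from h import *
f=load('top0'); P=cloud(f); g=cv2.cvtColor(f['image'],cv2.COLOR_RGB2GRAY); hsv=cv2.cvtColor(f['image'],cv2.COLOR_RGB2HSV)
def rect(name,m,z):
    n,l,st,ce=cv2.connectedComponentsWithStats(m.astype(np.uint8))
    for i in range(1,n):
        if st[i,4]<25: continue
        v,u=np.nonzero(l==i); pts=onz(f,np.c_[u,v],z)[:,:2]
        (c,s,a)=cv2.minAreaRect((pts*1000).astype(np.float32)); print(name,'px',ce[i].round(1),'n',st[i,4],'rect',np.round(c,1),np.round(s,1),round(a,1),'mean',(pts.mean(0)*1000).round(1),'zmed',np.median(P[v,u,2]).round(4))
roi=np.zeros((400,640),bool); roi[195:268,170:240]=1
z=P[...,2]
rect('hand',roi&(z>.06)&(z<.085),.074)
rect('plate',roi&(z>.018)&(z<.035),.026)
roi[:]=0; roi[215:262,250:300]=1
rect('small',roi&(z>.012),.026)
roi[:]=0; roi[196:274,360:470]=1
rect('seats',roi&(g<130)&(z>.028)&(z<.06),.038)
rect('base',roi&(z>.022),.04)
rect('bright',roi&(z>.034)&(g>150),.038)
rect('bright2',roi&(z>.026),.03)
roi[:]=0; roi[175:285,310:342]=1
rect('brush',roi&(z>.006),.01)
roi[:]=0; roi[130:175,305:350]=1
rect('tin',roi&(z>.035)&(z<.055),.044)
E
python3 m.py
python3 - <<'E'
from h import *
f=load('top0')
a=cv2.resize(f['image'][190:275,360:475,::-1],None,fx=5,fy=5,interpolation=cv2.INTER_CUBIC)
b=cv2.resize(f['image'][190:275,170:240,::-1],None,fx=3,fy=5,interpolation=cv2.INTER_CUBIC)
b=cv2.resize(b,(210,425))
cv2.imwrite('pics/crop.png',np.hstack([a,b]))
E
```

```text
hand px [200.8 226.7] n 242 rect [501.1 240.6] [20.5 43.9] 72.2 mean [501.  240.8] zmed 0.073
plate px [214.  231.5] n 841 rect [495.7 224.4] [ 31.2 120.5] 72.6 mean [494.4 224.8] zmed 0.0259
plate px [188.4 222.9] n 230 rect [512.1 277.6] [31.6 30.4] 72.5 mean [512.1 277.7] zmed 0.0263
small px [273.2 238.6] n 596 rect [471.4 107.3] [79.7 58.6] 68.3 mean [479.  104.5] zmed 0.0181
seats px [426.5 210.3] n 131 rect [ 531.8 -205.5] [21.  26.5] 89.3 mean [ 532.1 -206.2] zmed 0.0366
seats px [400. 233.] n 122 rect [ 486.9 -149.8] [22.3 20.1] 89.3 mean [ 487.  -150.5] zmed 0.0341
seats px [427.  255.5] n 131 rect [ 441.  -204.1] [20.4 22.3] 88.2 mean [ 441.1 -204.1] zmed 0.0375
base px [423.9 230.5] n 4829 rect [ 490.4 -187.3] [201.2 137.8] 89.5 mean [ 491.4 -199.3] zmed 0.0378
base px [416.4 268.4] n 341 rect [ 415.5 -178.3] [184.1   6.1] 88.9 mean [ 415.7 -181.6] zmed 0.0297
bright px [425.7 233.2] n 3899 rect [ 486.9 -202.1] [138.5 129.8] 88.9 mean [ 485.9 -203.1] zmed 0.0382
bright2 px [423.8 230.5] n 4756 rect [ 491.9 -180.7] [186.9 139.2] 88.9 mean [ 491.9 -201.4] zmed 0.0378
bright2 px [416.3 268.4] n 331 rect [ 415.3 -180.4] [186.    6.1] 88.9 mean [ 415.5 -183.4] zmed 0.0297
brush px [325.  218.8] n 1264 rect [499.5  -0.9] [ 37.3 206.2] 89.4 mean [519.8  -1.1] zmed 0.0118
tin px [326.6 149.8] n 1143 rect [655.9  -6.2] [90.  85.2] 89.7 mean [657.1  -5.1] zmed 0.0436
```

View pics/crop.png

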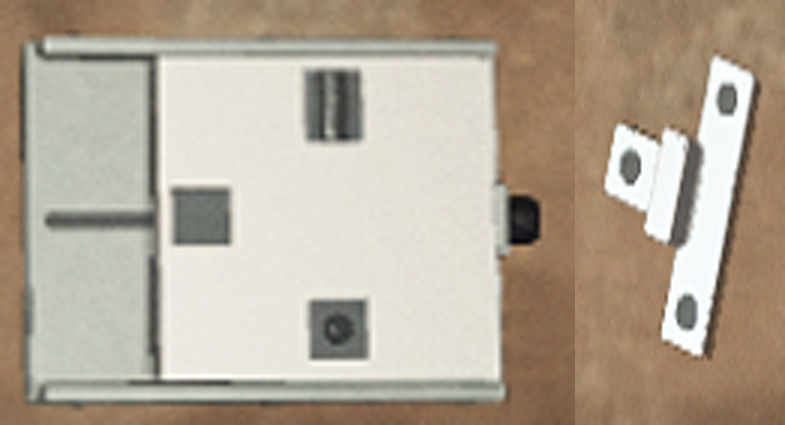

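The crop shows the plate run to the -y end, with the seats in clear view: groove top, cone bottom, pocket left.

- **Seat set:** all three seats and the plate outline agree on S ≈ (486.7, -187.1), yaw -1.1°.
- **Stage top:** origin (501, 241.4), yaw -17.4°. The bar measures 120 mm and its top is at 26 mm, so it is the right size.

```bash
cat > go.py <<'E'
import sys
from h import *
from scipy.spatial.transform import Rotation as Ro
# usage: go.py x y z(mm) yaw_of_tool_y(deg)
o=r.get_obs(); R=Ro.from_rotvec(o['orientation']); x,y,z,a=map(float,sys.argv[1:5]); a=np.deg2rad(a)
ty=np.array([np.cos(a),np.sin(a),0]);tz=np.array([0,0,-1.]);T=np.c_[np.cross(ty,tz),ty,tz]
d=R.inv().apply(np.array([x,y,z])-o['tcp_pos']*1000); w=(R.inv()*Ro.from_matrix(T)).as_rotvec()
print('shift',d.round(1),'turn',w.round(4),'t',o['clock'],'j',o['joints'].round(2),'F',o['contact_force'].round(2),'tcp',(o['tcp_pos']*1000).round(1),'w',o['grip_width'],'tilt',Ro.from_matrix(R.as_matrix()).as_rotvec().round(3))
E
python3 go.py 501 241.4 130 72.6
```

```text
shift [-411.8 -300.6  101. ] turn [-0.0017  0.0001  0.0159] t 0.1 j [-1.39  0.48  0.02  1.56 -0.01  1.11 -0.08] F [-0.08 -0.53  0.72] tcp [191.5 646.7 230.4] w 0.08526088371222136 tilt [-4.500e-01 -3.109e+00  3.000e-03]
```

Call:
step_arm([
  [-37,-27,4,0,0,0,85],
  [-74,-54,8,0,0,0,85],
  [-111,-81,12,0,0,0,85],
  [-148,-108,16,0,0,0,85],
  [-185,-135,20,0,0,0,85],
  [-222,-162,24,0,0,0.016,85],
  [-259,-189,28,0,0,0.016,85],
  [-296,-216,32,0,0,0.016,85],
])

```text
clock: 0.9
tcp_pos: [0.4148, 0.3543, 0.199]
orientation: [-0.475, -3.105, 0.0]
contact_force: [1.0, 0.9, 1.2]
grip_width: 0.0852
gripper_force: 0.0
```

```bash
python3 go.py 501 241.4 130 72.6
```

```text
shift [-116.1  -82.    69. ] turn [-0.0003 -0.0002  0.    ] t 0.9 j [-0.93  0.3   0.13  1.91 -0.05  0.94  0.49] F [1.05 0.9  1.17] tcp [414.8 354.3 199. ] w 0.08521375249269951 tilt [-0.475 -3.105  0.   ]
```

Call:
step_arm([
  [-35,-25,20,0,0,0,85],
  [-70,-50,40,0,0,0,85],
  [-100,-70,58,0,0,0,85],
  [-116,-82,69,0,0,0,85],
  [-116,-82,69,0,0,0,85],
  [-116,-82,69,0,0,0,85],
])

```text
clock: 1.5
tcp_pos: [0.4999, 0.2433, 0.13]
orientation: [-0.476, -3.104, 0.0]
contact_force: [-0.2, 0.9, 0.5]
grip_width: 0.0852
gripper_force: 0.0
```

```bash
python3 go.py 501 241.4 38 72.6
```

```text
shift [-1.7 -1.4 92. ] turn [-0.0004 -0.0009 -0.0008] t 1.5 j [-0.7   0.41  0.17  1.94 -0.09  0.8   0.79] F [-0.23  0.88  0.46] tcp [499.9 243.3 130. ] w 0.08518790937903091 tilt [-0.476 -3.104  0.   ]
```

Call:
step_arm([
  [-1,-1,30,0,0,0,85],
  [-1,-1,60,0,0,0,85],
  [-1,-1,85,0,0,0,85],
  [-1,-1,92,0,0,0,85],
  [-1,-1,92,0,0,0,85],
  [-1,-1,92,0,0,0,85],
])

```text
clock: 2.1
tcp_pos: [0.5014, 0.2431, 0.0396]
orientation: [0.474, 3.104, 0.002]
contact_force: [0.1, -0.2, 0.7]
grip_width: 0.0848
gripper_force: 0.0
```

```bash
python3 go.py 501 241.4 38 72.6
```

```text
shift [-0.1 -1.8  1.6] turn [0.0017 0.0011 0.0009] t 2.1 j [-0.67  0.55  0.14  1.99 -0.12  0.61  0.82] F [ 0.09 -0.25  0.74] tcp [501.4 243.1  39.6] w 0.08475394496296752 tilt [4.740e-01 3.104e+00 2.000e-03]
```

Close gently, which lets the handle centre itself. Then lift.

Call:
step_arm([
  [0,-1.5,1,0,0,0,40],
  [0,-1.5,1,0,0,0,20],
  [0,-1.5,1,0,0,0,10],
  [0,-1.5,1,0,0,0,10],
  [0,-1.5,1,0,0,0,10],
  [0,-1.5,1,0,0,0,10],
  [0,-1.5,1,0,0,0,10],
  [0,-1.5,1,0,0,0,10],
], grip_force=40)

```text
clock: 2.9
tcp_pos: [0.5009, 0.2409, 0.0376]
orientation: [0.475, 3.105, 0.001]
contact_force: [0.9, 1.2, 3.5]
grip_width: 0.0174
gripper_force: 42.5
```

```bash
python3 go.py 501 241.4 150 72.6
```

```text
shift [  -0.     0.6 -112.4] turn [ 0.0009  0.0006 -0.0001] t 2.9 j [-0.67  0.55  0.14  1.99 -0.13  0.61  0.82] F [0.9  1.2  3.52] tcp [500.9 240.9  37.6] w 0.017358299687334915 tilt [4.750e-01 3.105e+00 1.000e-03]
```

Call:
step_arm([
  [0,0,-15,0,0,0,10],
  [0,0,-50,0,0,0,10],
  [0,0,-85,0,0,0,10],
  [0,0,-112,0,0,0,10],
  [0,0,-112,0,0,0,10],
])

```text
clock: 3.4
tcp_pos: [0.5022, 0.2411, 0.1532]
orientation: [0.475, 3.101, 0.006]
contact_force: [0.1, 1.2, -4.7]
grip_width: 0.0178
gripper_force: 41.6
```

```bash
python3 go.py 486.7 -187.1 150 88.9; python3 -c "
from h import *;print(r.get_obs()['moment'])"
```

```text
shift [-113.5 -413.2    1.8] turn [ 0.004   0.0045 -0.2851] t 3.4 j [-0.7   0.37  0.18  1.93 -0.09  0.84  0.79] F [ 0.13  1.17 -4.75] tcp [502.2 241.1 153.2] w 0.017795992907094 tilt [0.475 3.101 0.006]
[ 0.03100557 -0.06206227 -0.02362807]
```

Call:
step_arm([
  [-7,-26,0,0,0,0,10],
  [-17,-62,0,0,0,-0.03,10],
  [-28,-103,0,0,0,-0.07,10],
  [-40,-145,0,0,0,-0.11,10],
  [-51,-186,0,0,0,-0.15,10],
  [-62,-227,0,0,0,-0.19,10],
  [-74,-268,0,0,0,-0.23,10],
  [-85,-310,0,0,0,-0.27,10],
])

```text
clock: 4.2
tcp_pos: [0.4871, -0.0823, 0.1482]
orientation: [-0.05, -3.138, -0.0]
contact_force: [0.3, 0.0, -4.2]
grip_width: 0.0174
gripper_force: 41.7
```

```bash
python3 go.py 486.7 -187.1 150 88.9
```

```text
shift [  -2.9 -104.8   -1.8] turn [ 0.     -0.0027 -0.0127] t 4.2 j [-0.16  0.29  0.24  2.07 -0.1   0.79  1.67] F [ 0.34  0.01 -4.22] tcp [487.1 -82.3 148.2] w 0.01743241084818252 tilt [-0.05  -3.138 -0.   ]
```

Call:
step_arm([
  [-1,-35,0,0,0,0,10],
  [-2,-70,0,0,0,-0.013,10],
  [-3,-95,10,0,0,-0.013,10],
  [-3,-105,30,0,0,-0.013,10],
  [-3,-105,48,0,0,-0.013,10],
  [-3,-105,48,0,0,-0.013,10],
  [-3,-105,48,0,0,-0.013,10],
])

```text
clock: 4.9
tcp_pos: [0.4872, -0.1853, 0.1006]
orientation: [-0.032, -3.139, -0.001]
contact_force: [-0.0, 0.1, -3.4]
grip_width: 0.0172
gripper_force: 41.5
```

```bash
python3 go.py 486.7 -187.1 95 88.9
python3 - <<'E'
from h import *
for n in('top','side'): grab(n,n+'1')
a=load('top1')['image'][180:285,350:480,::-1];b=load('side1')['image'][220:380,240:400,::-1]
a=cv2.resize(a,(520,420),interpolation=cv2.INTER_CUBIC)
b=cv2.resize(b,(420,420),interpolation=cv2.INTER_CUBIC)
cv2.imwrite('pics/c1.png',cv2.resize(np.hstack([a,b]),(800,358)))
E
```

```text
shift [ 0.5 -1.8  5.6] turn [ 0.0006 -0.0027 -0.0014] t 4.9 j [ 0.04  0.41  0.25  2.05 -0.15  0.71  1.94] F [-0.04  0.06 -3.44] tcp [ 487.2 -185.3  100.6] w 0.017234558479354734 tilt [-3.200e-02 -3.139e+00 -1.000e-03]
```

View pics/c1.png

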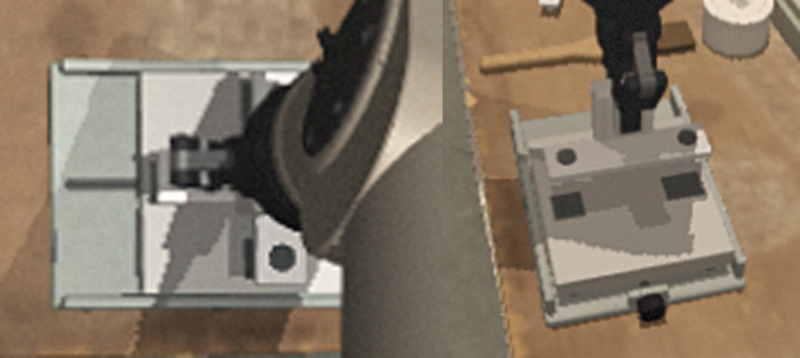

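Side view (right half of the picture): the crossbar with its two dark foot discs hangs above the plate, with the cone and groove inserts below it. I'll measure the discs against the seats in that same camera, so the calibration error cancels.

```bash
cat > disc.py <<'E'
import sys
from h import *
def blobs(tag,z,roi,zr,lim=25):
    f=load(tag);g=cv2.cvtColor(f['image'],cv2.COLOR_RGB2GRAY);P=cloud(f)
    m=np.zeros((400,640),bool);a,b,c,d=roi;m[a:b,c:d]=1
    m&=(g<95)&(abs(P[...,2]-z)<zr)
    n,l,st,ce=cv2.connectedComponentsWithStats(m.astype(np.uint8))
    for i in range(1,n):
        if st[i,4]<lim: continue
        p=onz(f,ce[i],z)[0]*1000; print(tag,ce[i].round(1),st[i,4],p.round(1),'z',np.median(P[l==i][:,2]).round(4))
if __name__=='__main__':
    blobs('side0',.038,(255,345,270,375),.01)
    blobs('side1',.089,(260,320,270,350),.012,15)
    blobs('top1',.089,(225,270,400,450),.012,15)
E
python3 disc.py
```

```text
side0 [314.9 283. ] 40 [ 486.2 -149.8   38. ] z 0.0326
side0 [347.3 301.9] 85 [ 530.6 -205.2   38. ] z 0.0338
side0 [296.8 311.6] 57 [ 442.1 -205.7   38. ] z 0.0359
side0 [338.8 339.5] 130 [ 495.8 -275.5   38. ] z 0.0313
side1 [347.4 280.9] 26 [ 528.8 -203.    89. ] z 0.0914
side1 [295.1 289.8] 46 [ 441.3 -202.3   89. ] z 0.0914
top1 [424. 252.] 19 [ 447.6 -186.3   89. ] z 0.0857
top1 [432.2 255. ] 44 [ 441.6 -202.    89. ] z 0.0918
```

Call:
step_arm([
  [0,-2,6,0,0,0,10],
  [0,-2,12,0,0,0,10],
  [0,-2,18,0,0,0,10],
  [0,-2,18,0,0,0,10],
  [0,-2,18,0,0,0,10],
  [0,-2,18,0,0,0,10],
])

```text
clock: 5.6
tcp_pos: [0.4884, -0.1878, 0.0834]
orientation: [0.033, 3.141, -0.0]
contact_force: [-0.4, -0.7, -4.3]
grip_width: 0.0175
gripper_force: 41.6
```

```bash
python3 go.py 487 -187.3 72 88.9
python3 - <<'E'
from h import *
from disc import blobs
for n in('top','side'): grab(n,n+'2')
blobs('side2',.071,(260,330,270,360),.012,15)
blobs('top2',.071,(225,270,400,450),.012,15)
E
```

```text
shift [ 1.4  0.5 11.4] turn [-0.      0.0002 -0.0016] t 5.6 j [ 0.05  0.44  0.25  2.05 -0.17  0.67  1.96] F [-0.4  -0.71 -4.35] tcp [ 488.4 -187.8   83.4] w 0.017504860515432097 tilt [ 0.033  3.141 -0.   ]
side2 [348.9 289.2] 46 [ 531.5 -205.7   71. ] z 0.0735
side2 [295.7 298. ] 45 [ 441.5 -204.1   71. ] z 0.0733
top2 [423. 251.] 17 [ 449.8 -188.6   71. ] z 0.0666
top2 [431.5 254.4] 43 [ 442.8 -205.2   71. ] z 0.0744
```

Call:
step_arm([
  [1,0,3,0,0,0,10],
  [1,0,6,0,0,0,10],
  [1,0,8,0,0,0,10],
  [1,0,9.5,0,0,0,10],
  [1,0,10.5,0,0,0,10],
  [1,0,10.5,0,0,0,10],
])

```text
clock: 6.3
tcp_pos: [0.4872, -0.1876, 0.0726]
orientation: [-0.033, -3.141, -0.0]
contact_force: [0.1, 0.6, -3.9]
grip_width: 0.0173
gripper_force: 41.7
```

```bash
python3 go.py 487 -187.3 72 88.9
```

```text
shift [0.2 0.3 0.6] turn [ 0.0002 -0.0003 -0.0015] t 6.3 j [ 0.06  0.45  0.24  2.06 -0.17  0.65  1.96] F [ 0.09  0.63 -3.95] tcp [ 487.2 -187.6   72.6] w 0.01725927741124128 tilt [-0.033 -3.141 -0.   ]
```

Below the plate's face with no contact force, so the feet are entering the seats. Down a little more.

Call:
step_arm([
  [0,0,0.7,0,0,0,10],
  [0,0,1.4,0,0,0,10],
  [0,0,2,0,0,0,10],
  [0,0,2,0,0,0,10],
])

```text
clock: 6.7
tcp_pos: [0.4873, -0.1875, 0.0709]
orientation: [-0.032, -3.141, -0.001]
contact_force: [-1.2, 2.6, 0.1]
grip_width: 0.0174
gripper_force: 42.2
```

```bash
python3 go.py 487 -187.3 70 88.9;python3 - <<'E'
from h import *
from disc import blobs
for n in('top','side'): grab(n,n+'3')
blobs('side3',.06,(260,330,270,360),.012,15)
blobs('top3',.06,(225,270,400,450),.012,15)
E
```

```text
shift [0.3 0.2 0.9] turn [ 0.0004 -0.     -0.0012] t 6.7 j [ 0.06  0.46  0.24  2.06 -0.18  0.64  1.96] F [-1.2   2.64  0.15] tcp [ 487.3 -187.5   70.9] w 0.01738009314855786 tilt [-3.200e-02 -3.141e+00 -1.000e-03]
side3 [347.8 294.2] 45 [ 529.9 -206.7   60. ] z 0.0607
side3 [295.4 303. ] 45 [ 440.4 -205.2   60. ] z 0.0604
top3 [429.7 255.1] 41 [ 441.7 -204.2   60. ] z 0.0614
```

Force and height both match the seats: top face about 60 mm against 59.6 mm expected. I'll let go so it can centre itself, then check.

Call:
step_arm([
  [0,0,0,0,0,0,30],
  [0,0,0,0,0,0,30],
  [0,0,0,0,0,0,30],
  [0,0,0,0,0,0,30],
  [0,0,0,0,0,0,30],
])

```text
clock: 7.3
tcp_pos: [0.4873, -0.1879, 0.0708]
orientation: [0.033, 3.141, -0.0]
contact_force: [0.6, 1.2, 0.3]
grip_width: 0.0302
gripper_force: 0.0
```

```bash
python3 go.py 487 -187.3 70 88.9;python3 - <<'E'
from h import *
from disc import blobs
for n in('top','side'): grab(n,n+'4')
blobs('side4',.0596,(260,330,270,360),.012,15)
blobs('top4',.0596,(225,270,400,450),.012,15)
P=cloud(load('side4'))
E
```

```text
shift [0.3 0.6 0.8] turn [-0.0001  0.0002 -0.0018] t 7.3 j [ 0.06  0.46  0.24  2.06 -0.18  0.64  1.96] F [0.63 1.18 0.31] tcp [ 487.3 -187.9   70.8] w 0.030187567044100253 tilt [ 0.033  3.141 -0.   ]
side4 [347.5 294.2] 48 [ 529.5 -206.3   59.6] z 0.0603
side4 [295.2 303.2] 44 [ 440.1 -205.2   59.6] z 0.0603
top4 [429.9 255.1] 41 [ 441.6 -204.6   59.6] z 0.0619
```

Call:
step_arm([
  [0,0,0,0,0,0,10],
  [0,0,0,0,0,0,10],
  [0,0,0,0,0,0,10],
  [0,0,0,0,0,0,10],
  [0,0,1,0,0,0,10],
  [0,0,2,0,0,0,10],
  [0,0,2,0,0,0,10],
], grip_force=40)

```text
clock: 8.1
tcp_pos: [0.4874, -0.1875, 0.0688]
orientation: [0.032, 3.141, 0.001]
contact_force: [-0.2, 3.4, 3.4]
grip_width: 0.0173
gripper_force: 43.8
```

```bash
python3 go.py 487 -187.3 70 88.9
```

```text
shift [ 0.4  0.2 -1.2] turn [ 0.0004  0.0001 -0.0013] t 8.1 j [ 0.06  0.46  0.24  2.06 -0.18  0.64  1.96] F [-0.17  3.4   3.35] tcp [ 487.4 -187.5   68.8] w 0.017291867183287554 tilt [3.200e-02 3.141e+00 1.000e-03]
```

The load agrees with about 2.6 mm of sink. A further 1.6 mm, then hold.

Call:
step_arm([
  [0,0,0.8,0,0,0,10],
  [0,0,1.6,0,0,0,10],
  [0,0,1.6,0,0,0,10],
  [0,0,1.6,0,0,0,10],
  [0,0,1.6,0,0,0,10],
  [0,0,1.6,0,0,0,10],
  [0,0,1.6,0,0,0,10],
  [0,0,1.6,0,0,0,10],
])

```text
clock: 8.9
tcp_pos: [0.4874, -0.1875, 0.0673]
orientation: [0.032, 3.141, 0.001]
contact_force: [-0.4, 3.7, 6.0]
grip_width: 0.0173
gripper_force: 44.1
```

```bash
python3 go.py 487 -187.3 70 88.9;python3 - <<'E'
from h import *
from disc import blobs
grab('side','side5')
blobs('side5',.0555,(260,330,270,360),.012,15)
P=cloud(load('side5'));Q=cloud(load('side0'))
print([np.median(p[308:318,300:330,2]).round(4) for p in(Q,cloud(load('side4')),P)])
E
```

```text
shift [ 0.4  0.2 -2.7] turn [ 0.0004  0.0001 -0.0013] t 8.9 j [ 0.06  0.46  0.24  2.06 -0.18  0.63  1.96] F [-0.41  3.75  5.97] tcp [ 487.4 -187.5   67.3] w 0.01731958969477001 tilt [3.200e-02 3.141e+00 1.000e-03]
side5 [347.6 295.9] 50 [ 529.8 -206.6   55.5] z 0.0565
side5 [295.5 304.7] 45 [ 440.4 -205.1   55.5] z 0.0566
[np.float64(0.0364), np.float64(0.036), np.float64(0.0332)]
```

The plate has sunk about 4 mm and held there. Now ease up, release and rise straight.

Call:
step_arm([
  [0,0,0,0,0,0,10],
  [0,0,-1.2,0,0,0,10],
  [0,0,-2.4,0,0,0,10],
  [0,0,-3.4,0,0,0,10],
  [0,0,-3.4,0,0,0,10],
  [0,0,-3.4,0,0,0,40],
  [0,0,-3.4,0,0,0,50],
  [0,0,-3.4,0,0,0,50],
])

```text
clock: 9.75
tcp_pos: [0.4869, -0.1886, 0.0705]
orientation: [-0.034, -3.141, 0.001]
contact_force: [0.4, -0.4, 0.7]
grip_width: 0.0499
gripper_force: 0.0
```

Call:
step_arm([
  [0,0,0,0,0,0,60],
  [0,0,0,0,0,0,60],
  [0,0,0,0,0,0,60],
  [0,0,-15,0,0,0,60],
  [0,0,-40,0,0,0,60],
  [0,0,-75,0,0,0,60],
  [0,0,-110,0,0,0,60],
  [0,0,-110,0,0,0,60],
])

```text
clock: 10.55
tcp_pos: [0.4901, -0.1889, 0.1851]
orientation: [0.033, 3.133, -0.003]
contact_force: [1.2, -0.7, 0.6]
grip_width: 0.0599
gripper_force: 0.0
```

```bash
python3 go.py 487 -187.3 70 88.9;python3 - <<'E'
from h import *
from disc import blobs
grab('side','side6');grab('top','top6')
blobs('side6',.0596,(250,330,270,360),.012,15)
blobs('top6',.0596,(195,270,360,470),.012,15)
f=load('side6')['image'][220:370,240:400,::-1]
cv2.imwrite('pics/c6.png',cv2.resize(f,(640,600),interpolation=cv2.INTER_CUBIC))
E
```

```text
shift [  4.1   1.7 115. ] turn [-0.0015  0.0083 -0.002 ] t 10.55 j [ 0.01  0.28  0.29  1.98 -0.11  0.88  1.9 ] F [ 1.21 -0.69  0.59] tcp [ 490.1 -188.9  185.1] w 0.05985269685015374 tilt [ 3.300e-02  3.133e+00 -3.000e-03]
side6 [347.8 294.1] 48 [ 530.1 -206.1   59.6] z 0.0604
side6 [295.3 303.2] 45 [ 440.3 -205.1   59.6] z 0.0602
top6 [428.7 209.4] 34 [ 531.9 -205.7   59.6] z 0.0615
top6 [402.  232.2] 40 [ 487.4 -150.6   59.6] z 0.0614
top6 [429.9 255.1] 41 [ 441.6 -204.6   59.6] z 0.0617
```

View pics/c6.png

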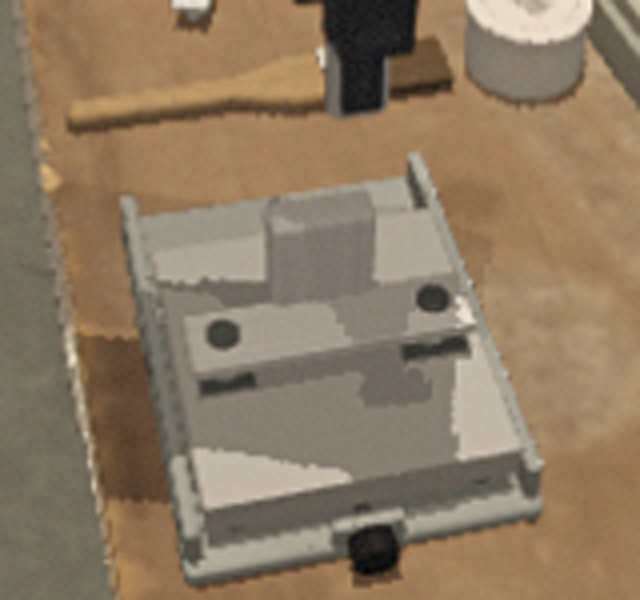

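The picture shows the stage top level and released, crossbar discs at crop (222,333) and (432,297), gripper clear above. All three discs lie over the seats at one height, and the brush and tin look undisturbed.

```bash
python3 -c "
from bench import r;print(r.hand_in())"
```

```text
the job is handed in; nothing more can be done
None
```

The stage top sits level and released with all three feet in their seats, was bedded by about 4 mm for over half a second, and the job was handed in at about 10.7 s; the hand-in gave no verdict.

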